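Load the floor stapler and drive a staple with the mallet

ROBOT

A 6-joint arm with a two-finger parallel gripper is mounted at the origin on the work surface. World frame = base frame: x ahead of the robot, y to its left, z up, the work surface at z = 0. Lengths are in m, angles in rad, forces in N, time in s.
With the tool pointing down it reaches from about 0.375 to 0.9 m from the base axis. Payload 3.1 kg.
Tool frame: the origin (TCP) lies midway between the tips of the shut fingers; the grasp point (between the pads) lies 19 mm behind it; z points along the fingers, y is the line along which they close (so a half turn about z gives the same grasp; the last joint's range is limited). The gripper opens to 87 mm and grips with 3 to 60 N. Pads are 19 mm wide; open, the fingers measure 117 mm over their backs; the gripper's body (75 mm by 190 mm) begins 51 mm behind the grasp point.
Start: joints at [1.169, 0.527, 1.433, -0, 1.181, -0.178], TCP at [0.139, 0.609, 0.223] pointing down, gripper open.
Joint ranges: [-3.08, 3.08], [-0.75, 2.2], [0.22, 2.44], [-1.43, 4.57], [0, 2.65], [-2.85, 2.85]. Speed limits (rad/s): [2.79, 2.79, 3.14, 3.14, 3.14, 3.14].

INTERFACE

Orientations are given as a unit quaternion [x, y, z, w].
In Python, from rig import robot gives the robot as it stands. The module is installed in compiled form; this text tells all that it offers.
- The arm moves only by the tool play_rows, never from a script. Its arguments are lists of equal length, an entry for each row: "gripper": the closure, from -1 (fully open) to 1 (shut); "delta_pos": the shift along the tool's x, y, z in cm, a list of three; "turn": the turn, a rotation vector about the tool's x, y, z in rad, a list of three. A call has 1 to 12 rows; each row is the pose to reach, as a shift and turn from the pose commanded when the call began, along the tool's axes at that moment; what a row does not reach only later rows make up. A row lasts 1/8 s, in which the tool goes at most 62.5 mm and 10.7 degrees, less where a joint would pass 70% of its speed; a pose out of reach is approached as far as the arm can. A call with a gripper value outside its range is refused whole. The fingers move at their own pace and stop on an object; "squeeze" is the grip in N (left out, the last holds). Time passes only in rows, so rows that repeat a pose let the fingers close. It gives the time, the measured TCP pose, the force, the opening and the grip force at its end, in the units of the state.
- robot.get_obs(): the state, without advancing time (a new reading comes with each control period).
- robot.camera(name): name is "scene" or "top" or "wrist"; returns a dict with "color" (384x512x3 uint8, red, green, blue), "vfov" (degrees; the focal length in pixels is half the picture's height over the tangent of half this angle, whatever the lens; pixels are square), "cx", "cy" (the principal point, pixels), "R" (3x3) and "t" (3): a world point X has camera coordinates R X + t. Camera axes: x right, y down, z forward; pixel columns grow to the right and rows downward; lengths in m; the calibration is good to about 2 mm. A picture is of the moment at which its call begins. There is no depth.
- robot.hand_in(): hands the job in; it is judged then, once.
The state is a dict: "time": time; "q": joint angles; "joint_velocities": joint speeds; "joint_torque": joint torques, N m; "position": TCP position; "tool_rot": TCP orientation; "ft_force": force on the tool from outside, world axes, zero at the start; "moment": the same for the moment, N m; "grip_width": finger opening in m; "grip_force": force on a finger pad.
Only numpy, scipy, OpenCV 4.12 (cv2) and the standard library are available. Lean on these libraries where they do the work, as an engineer would, in place of code of your own. Each camera call takes 0.05 s, during which the arm holds its last target. There are 200 camera calls.

TASK

The floor stapler standing on the hatch panel is empty. Pull its sprung follower back along the magazine to its stop so that the catch holds it, set the strip of long-legged staples legs down in the magazine channel, and press the catch so that the follower runs up and pushes the strip home. Then knock the plunger cap right down to its stop with the mallet, let it spring back, and stand the mallet on its head again on the panel or worktop, leaving everything else where it is.

Things in the scene. Friction and masses are not known exactly. Their poses are not given: they have to be found in the camera images.
- nailer: Floor stapler, fixed upright on the wooden hatch panel (600 x 600 x 24 mm). Origin: under the plunger axis, underside of the sole, z up; x runs outward along the magazine, y across. In its frame (mm): grey barrel with collar, radius 26, to z 205; nose casting to x 28, y +-30, z 84; black D handle at x -15 to -115, z 70 to 196; catch block at x 266 to 305, z to 36, y +-22.
- follower_tab (a point): Black thumb tab of the follower, a block 18 mm along the magazine, 22 across, z 46 to 80 in the stapler's frame (this point: its middle, 16 mm below its top). At x 100 in the stapler's frame when home; moves outward with the follower, whose pushing face is 85 mm nearer the nose.
- follower (a joint): Follower slide in m: 0 home against the nose stop, grows outward along the magazine to its stop at 0.139. Its spring pulls it home with 5 N (home) to 8 N (out), damped. From about 0.11 it rides over the catch (some 4 N more); past about 0.131 the catch pops up and holds it at about 0.129 when let go. With the strip loaded it rests at 0.080.
- catch_top (a point): Middle of the top of the catch button, a black pad 28 mm along the magazine by 34 across, at x 284, z 54 in the stapler's frame, at the outer end of the magazine.
- catch (a joint): Catch button in m: 0 up, 0.008 pressed fully down; spring 3 to 6 N, plus about 1 N of rubbing when it holds the follower. The follower is freed by about 0.005. Springs up when let go.
- cap_top (a point): Middle of the top of the plunger cap, a dark steel disc of 54 mm diameter and 23 mm high on top of the barrel, at z 258 in the stapler's frame when up.
- plunger (a joint): Plunger in m: 0 up, 0.028 driven down to its stop; its spring needs 5 N to start and 11 N at the stop, and lifts it again.
- load_point (a point): Where to set the strip's centre: on the channel floor, mid-width, x 90 z 16 in the stapler's frame. Channel open on top, x 28 to 225, 16 mm wide inside, walls to z 34, lips flared to 28 wide at z 44 (31 outside). With the follower caught its face is at x 144; the nose stop, inside the casting's throat, is at x 15. Keep the gripper clear of the barrel.
- strip: The strip of long-legged staples: bare steel, 80 mm long (x), 13 wide (y), 45 high (z), 0.14 kg, standing legs down on the panel with its crowns up. Origin: centre of its underside.
- tacker_strip: Bystander: a strip of short staples for a hand tacker, 60 x 11 x 10 mm, does not belong in this stapler. Origin: centre of its underside.
- mallet: Rubber mallet, 0.6 kg, standing on its striking face on the worktop (height 0). Head: upright cylinder, radius 34, height 92. The wooden handle runs level along x from x 34 to x 251, 22 wide (y), 30 high, its middle at z 46. Origin: centre of the lower striking face; the centre of mass is about 19 mm along x.
- mallet_grip (a point): A point in the middle of the mallet's handle, 85 mm from the head's axis, 46 mm above the lower face.
- tape: Bystander: black tape measure on the panel, 72 x 36 x 62 mm. Origin: centre of its underside.
- pencil: Bystander: flat carpenter's pencil on the panel, 195 mm long, 8 high.
- offcut: Bystander: plank offcut on the panel, 90 x 200 x 12 mm.
- square: Bystander: try square on the panel, stock 22 x 130 x 18 mm, blade 200 mm.
- screw_jar: Bystander: glass jar of radius 36, height 85 mm, on the worktop on the other side of the panel from the mallet.

How it is judged:
By the outcome, as a careful person would: the job done as asked, in the order asked, and still so for the second after the job is handed in, with the robot touching nothing.
It also fails if it takes over 72 s, if anything falls off the work surface, if the arm or the gripper's body presses on something with over 40 N, if the wrist force passes 120 N, or if a joint passes its speed limit or range.

## Working session

There is one attempt and no reset: what is moved stays moved. The work goes in short steps, Python scripts to look and compute and a tool call to move; the robot and the scene stay as the last step left them, time stands still between calls to the robot, and variables do not carry over. Pictures are saved under pics/ and viewed, at most 10 in all, crops included, and the job is handed in when it is done.

Besides the shell and the picture viewer there is one more tool, called after "Call:" in YAML: its name, and indented under it one key for each argument. play_rows: Moves the arm, as the interface text tells. Its arguments: {"type":"object","properties":{"gripper":{"type":"array","items":{"type":"number"}},"delta_pos":{"type":"array","items":{"type":"array","items":{"type":"number"}}},"turn":{"type":"array","items":{"type":"array","items":{"type":"number"}}},"squeeze":{"type":"number"}},"required":["gripper","delta_pos","turn"]}

```bash
mkdir -p pics; cat > h.py <<'E'
import numpy as np, cv2
from rig import robot
def shot(n,tag):
    c=robot.camera(n); cv2.imwrite(f'pics/{tag}.png',c['color'][:,:,::-1]); np.savez(f'{tag}.npz',**c); return c
def load(tag): return dict(np.load(f'{tag}.npz'))
def K(c):
    h=c['color'].shape[0]; return h/2/np.tan(np.radians(float(c['vfov']))/2)
def ray(c,u,v):
    d=np.array([(u-c['cx'])/K(c),(v-c['cy'])/K(c),1.]); R=c['R']; d=R.T@d; return -R.T@c['t'], d/np.linalg.norm(d)
def onz(c,u,v,z):
    o,d=ray(c,u,v); return o+d*(z-o[2])/d[2]
def tri(rs):
    A=np.zeros((3,3));b=np.zeros(3)
    for o,d in rs: P=np.eye(3)-np.outer(d,d);A+=P;b+=P@o
    p=np.linalg.solve(A,b); return p,[np.linalg.norm((np.eye(3)-np.outer(d,d))@(p-o)) for o,d in rs]
def proj(c,X):
    p=c['R']@np.asarray(X)+c['t']; return p[:2]/p[2]*K(c)+[c['cx'],c['cy']]
E
python3 - <<'E'
from h import *
for n in('scene','top','wrist'):
    c=shot(n,n+'0'); print(n,c['vfov'],c['cx'],c['cy'],c['R'].round(3).tolist(),(-c['R'].T@c['t']).round(3))
a=cv2.imread('pics/top0.png');b=cv2.imread('pics/scene0.png')
cv2.imwrite('pics/top0b.png',cv2.resize(a,(800,600)));cv2.imwrite('pics/scene0b.png',cv2.resize(b,(800,600)))
print(robot.get_obs())
E
```

```text
scene 54.59181872454766 257.653141832285 190.3526042909408 [[-0.504, 0.864, 0.016], [0.448, 0.277, -0.85], [-0.738, -0.421, -0.526]] [1.288 0.419 0.698]
top 47.08433088758772 255.60231463744202 192.15510760492106 [[0.023, -1.0, -0.002], [-0.993, -0.023, -0.12], [0.12, 0.005, -0.993]] [ 0.438 -0.003  1.414]
wrist 59.104600616968675 256.4323597290196 187.45474358839073 [[0.222, 0.975, -0.003], [0.928, -0.21, 0.307], [0.298, -0.07, -0.952]] [0.055 0.628 0.384]
{'time': 0.15, 'q': array([ 1.16847471e+00,  5.28275027e-01,  1.43360056e+00, -2.00603700e-05,
        1.18140156e+00, -1.78478485e-01]), 'joint_velocities': array([ 0.00026844, -0.00384574, -0.00360364, -0.000242  , -0.00229783,
        0.0002959 ]), 'joint_torque': array([ 4.99676407e-04, -4.40428412e+01, -1.76842940e+01,  6.33779936e-02,
        5.51623001e-02, -8.82750760e-05]), 'position': array([0.13847747, 0.60889172, 0.22178503]), 'tool_rot': array([ 1.11684219e-01,  9.93743390e-01, -8.09640441e-04, -2.32278370e-04]), 'ft_force': array([0.39092526, 0.33912635, 0.33523889]), 'moment': array([ 0.0574357 ,  0.01164365, -0.01095154]), 'grip_force': 0.0, 'grip_width': 0.08669408901657716}
```

View pics/top0b.png

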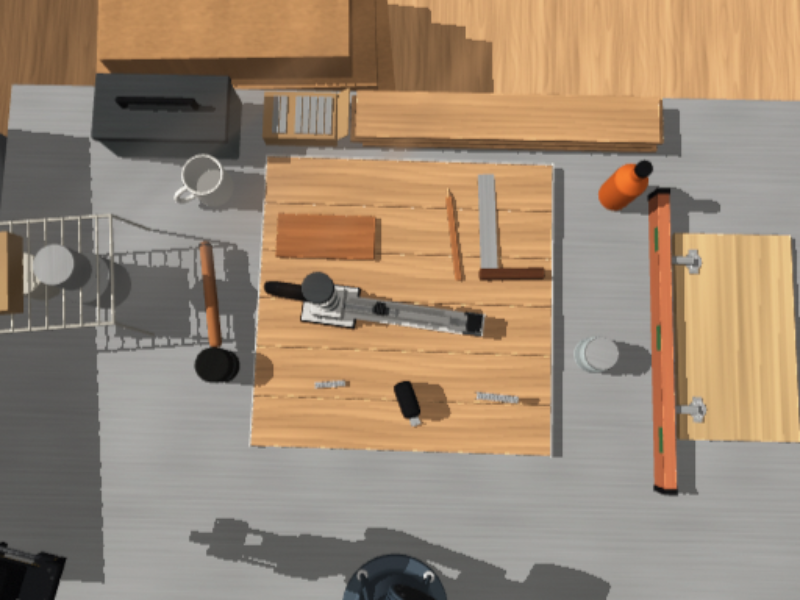

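View pics/scene0b.png

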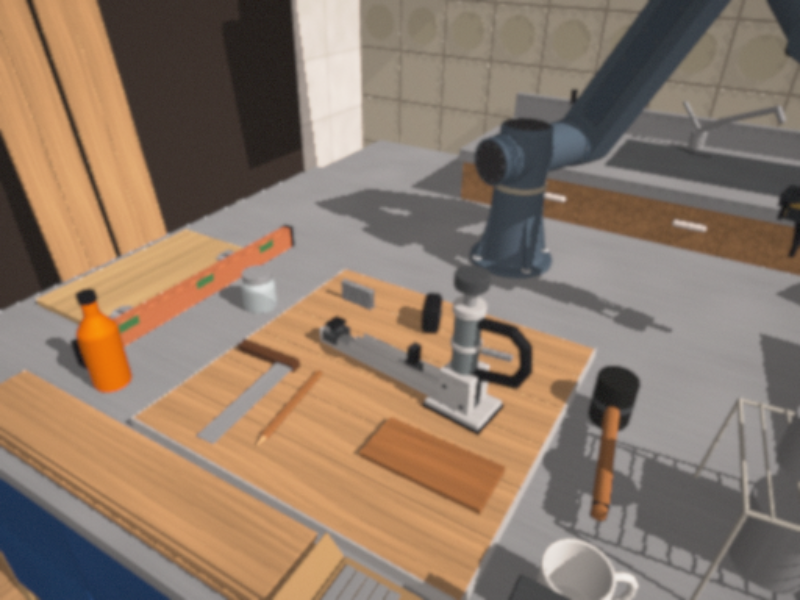

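The top view (800-px scale) shows the cap at (319,288), tab at (381,308), catch at (474,322) and long strip at (497,398). The tacker strip is at (331,384), the mallet head at (216,364) and its handle end at (205,243). The scene view shows the same things, with the cap at (472,280), tab at (414,354), catch at (337,326) and strip at (358,293).

```bash
python3 - <<'E'
from h import *
t=load('top0');s=load('scene0');f=512/800
def blob(c,u,v,r,thr):
    g=c['color'].max(2).astype(int); m=(g<thr).astype(np.uint8)
    n,l,st,ce=cv2.connectedComponentsWithStats(m)
    best=[(np.hypot(*(ce[i]-[u,v])),i) for i in range(1,n) if st[i,4]>8]
    d,i=min(best); return ce[i].round(1),st[i].tolist()
P={'cap':((319,288),(472,280)),'tab':((381,308),(414,354)),'catch':((474,322),(337,326)),'mhead':((216,364),(615,388)),'hend':((205,245),(600,515))}
for k,(a,b) in P.items():
    p,e=tri([ray(t,a[0]*f,a[1]*f),ray(s,b[0]*f,b[1]*f)]); print(k,p.round(4),np.round(e,4))
    for thr in(70,90): print('  ',[blob(c,x[0]*f,x[1]*f,0,thr) for c,x in((t,a),(s,b))])
for k,a,z in(('strip',(497,398),.069),('tack',(331,384),.034),('panelTL',(266,160),.024),('panelBR',(552,456),.024),('panelTR',(554,164),.024),('panelBL',(250,445),.024)): print(k,onz(t,a[0]*f,a[1]*f,z).round(4))
# panel height: corner far-left in both
print('panel corner', tri([ray(t,266*f,160*f),ray(s,466*f,600*f)]), tri([ray(t,554*f,164*f),ray(s,134*f,421*f)]),tri([ray(t,250*f,445*f),ray(s,596*f,349*f)]))
E
```

```text
cap [0.5935 0.1385 0.2708] [0.0011 0.0011]
   [(array([194.1, 184.7]), [169, 175, 45, 19, 496]), (array([296.1, 182.2]), [292, 177, 11, 10, 66])]
   [(array([194.4, 184.6]), [169, 174, 45, 21, 561]), (array([293.1, 211.5]), [291, 204, 6, 16, 64])]
tab [0.582  0.0395 0.0875] [0.0012 0.0012]
   [(array([243.1, 197.5]), [238, 193, 11, 9, 74]), (array([264.6, 228.5]), [260, 221, 10, 16, 102])]
   [(array([243.1, 197.6]), [238, 193, 12, 10, 84]), (array([264.8, 228.9]), [259, 220, 12, 18, 132])]
catch [ 0.5599 -0.1419  0.0679] [0.0025 0.0025]
   [(array([302.6, 206.6]), [297, 200, 12, 15, 133]), (array([214.4, 210.8]), [208, 204, 14, 16, 124])]
   [(array([302.5, 206.8]), [296, 199, 13, 16, 150]), (array([214.4, 211.3]), [207, 203, 16, 17, 168])]
mhead [0.4675 0.358  0.0691] [0.0009 0.0009]
   [(array([138.8, 233.4]), [125, 222, 29, 23, 525]), (array([391.6, 251. ]), [376, 235, 33, 39, 746])]
   [(array([139.1, 224.6]), [125, 160, 36, 86, 733]), (array([391.9, 252.6]), [375, 235, 34, 40, 882])]
hend [0.7079 0.4    0.0416] [0. 0.]
   [(array([138. , 192.3]), [137, 179, 3, 28, 31]), (array([399.2, 268.3]), [397, 264, 6, 10, 40])]
   [(array([161.3, 185.4]), [159, 185, 6, 2, 9]), (array([380.3, 320.9]), [379, 319, 4, 4, 10])]
strip [ 0.4148 -0.1898  0.069 ]
tack [0.4341 0.1355 0.034 ]
panelTL [0.8943 0.2882 0.024 ]
panelBR [ 0.3029 -0.3055  0.024 ]
panelTR [ 0.8992 -0.3118  0.024 ]
panelBL [0.3104 0.2929 0.024 ]
panel corner (array([0.89549574, 0.28994002, 0.01945211]), [np.float64(0.000809726907040687), np.float64(0.0008097269070407657)]) (array([ 0.89869998, -0.3105118 ,  0.01716615]), [np.float64(0.003632161575984946), np.float64(0.0036321615759851516)]) (array([0.30997815, 0.29422592, 0.02392148]), [np.float64(0.0013017545122078374), np.float64(0.0013017545122077899)])
```

Call:
play_rows:
  gripper: [-1,-1,-1,-1,-1,-1,-1,-1,-1,-1,-1,-1]
  delta_pos:
    - [0,0,-6]
    - [-6,-6,-12]
    - [-48.8,-56.5,-12.8]
    - [-48.8,-56.5,-12.8]
    - [-48.8,-56.5,-12.8]
    - [-48.8,-56.5,-12.8]
    - [-48.8,-56.5,-12.8]
    - [-48.8,-56.5,-12.8]
    - [-48.8,-56.5,-12.8]
    - [-48.8,-56.5,-12.8]
    - [-48.8,-56.5,-12.8]
    - [-48.8,-56.5,-12.8]
  turn:
    - [0,0,0]
    - [0,0,0]
    - [0,0,1.47]
    - [0,0,1.47]
    - [0,0,1.47]
    - [0,0,1.47]
    - [0,0,1.47]
    - [0,0,1.47]
    - [0,0,1.47]
    - [0,0,1.47]
    - [0,0,1.47]
    - [0,0,1.47]

```text
time: 1.65
position: [0.4564, 0.0114, 0.3474]
tool_rot: [0.749, 0.662, 0.0, -0.0]
ft_force: [1.5, 0.2, -0.5]
grip_width: 0.087
grip_force: 0.0
```

Call:
play_rows:
  gripper: [-1,-1,-1,-1]
  delta_pos:
    - [0,0,0]
    - [0,0,0]
    - [0,0,0]
    - [0,0,0]
  turn:
    - [0,0,0]
    - [0,0,0]
    - [0,0,0]
    - [0,0,0]

```text
time: 2.15
position: [0.4553, 0.0147, 0.3473]
tool_rot: [0.748, 0.663, -0.0, -0.0]
ft_force: [0.4, 0.1, 0.0]
grip_width: 0.0864
grip_force: 0.0
```

```bash
python3 - <<'E'
from h import *
c=shot('wrist','w1'); print((-c['R'].T@c['t']).round(3),c['R'].round(3).tolist())
a=cv2.imread('pics/w1.png');cv2.imwrite('pics/w1b.png',cv2.resize(a,(800,600)))
for k,p in dict(cap=(.5935,.1385,.282),tab=(.582,.0395,.1),catch=(.56,-.142,.078),strip=(.415,-.19,.069)).items(): print(k,proj(c,p)*800/512)
E
```

```text
[0.465 0.099 0.51 ] [[0.993, -0.12, 0.0], [-0.115, -0.945, 0.307], [-0.037, -0.305, -0.952]]
cap [724.83145841 -30.40129469]
tab [561.83689079 183.79633525]
catch [535.99858836 385.26308897]
strip [384.9261674  441.57950177]
```

View pics/w1b.png

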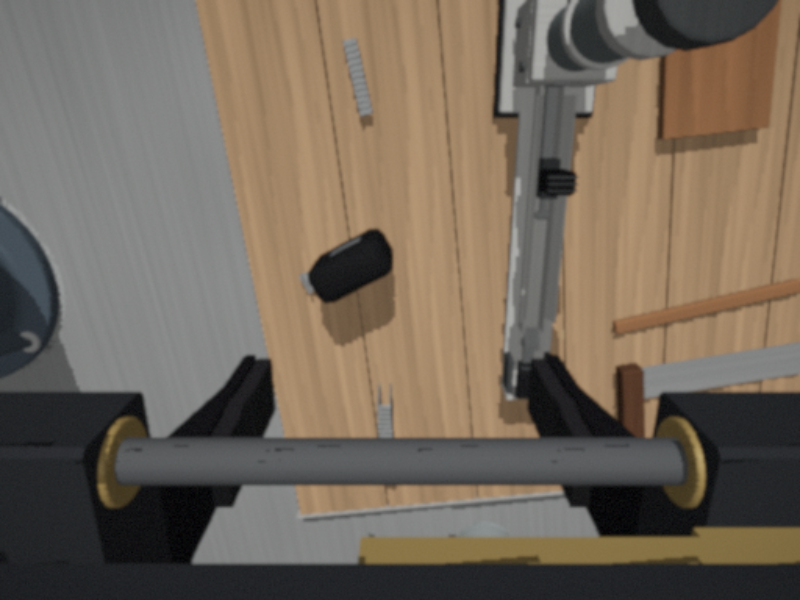

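The wrist view (800-px scale) shows the tab top around (557,182). The catch is around (517,378), half behind a finger, the long strip is at (385,415) behind the gripper, and the tacker strip is at (358,78). I'll move toward −y to get a second view.

Call:
play_rows:
  gripper: [-1,-1,-1,-1,-1,-1]
  delta_pos:
    - [-6,1.5,0]
    - [-12,3,0]
    - [-14,3,0]
    - [-14,3,0]
    - [-14,3,0]
    - [-14,3,0]
  turn:
    - [0,0,0]
    - [0,0,0]
    - [0,0,0]
    - [0,0,0]
    - [0,0,0]
    - [0,0,0]

```text
time: 2.95
position: [0.4685, -0.1278, 0.3474]
tool_rot: [0.749, 0.663, 0.0, -0.0]
ft_force: [0.4, 0.6, 0.4]
grip_width: 0.0873
grip_force: 0.0
```

```bash
python3 - <<'E'
from h import *
c=shot('wrist','w2'); print((-c['R'].T@c['t']).round(4),robot.get_obs()['position'])
a=cv2.imread('pics/w2.png');cv2.imwrite('pics/w2b.png',cv2.resize(a,(800,600)))
E
```

```text
[ 0.4782 -0.0438  0.51  ] [ 0.46852521 -0.12794917  0.34741379]
```

View pics/w2b.png

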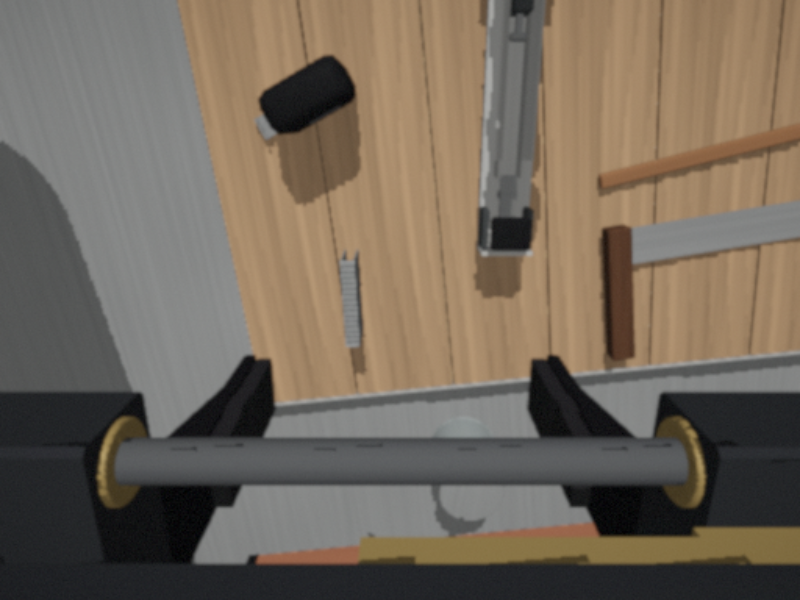

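The second wrist view shows the catch pad top around (512,232). The strip's crowns run from about (349,258) to (353,347), with its leg ends at the top.

```bash
python3 - <<'E'
from h import *
f=512/800
T,S,W1,W2=map(load,('top0','scene0','w1','w2'))
def comp(m,u,v):
    n,l,st,ce=cv2.connectedComponentsWithStats(m.astype(np.uint8)); i=l[int(round(v)),int(round(u))]
    return (l==i).astype(np.uint8),st[i].tolist(),ce[i].round(2)
for nm,c,u,v,thr in(('tab w1',W1,557*f,178*f,55),('catch w2',W2,512*f,232*f,45),('catch w2b',W2,512*f,232*f,60)):
    m,s,ce=comp(c['color'].max(2)<thr,u,v); r=cv2.minAreaRect(cv2.findContours(m,0,2)[0][0]); print(nm,s,ce,r)
# strip: not saturated and bright
h=cv2.cvtColor(W2['color'],cv2.COLOR_RGB2HSV); m=(h[...,1]<60)&(h[...,2]>60)
m,s,ce=comp(m,352*f,300*f); r=cv2.minAreaRect(cv2.findContours(m,0,2)[0][0]); print('strip',s,ce,r)
for z in(.024,.069): print([onz(W2,*p,z).round(4).tolist() for p in cv2.boxPoints(r)])
for nm,c,u,v in(('tab',W1,557,182),('tabfar',W1,557,182),):
    print(nm,onz(c,u*f,v*f,.104).round(4))
print('catch',onz(W2,512*f,232*f,.078).round(4))
g=W2['color'].max(2); print(g[128:164:2,302:346:2])
print(W1['color'].max(2)[102:132:2,340:374:2])
# mallet in top
c=T; h=cv2.cvtColor(c['color'],cv2.COLOR_RGB2HSV)
m,s,ce=comp(c['color'].max(2)<70,216*f,364*f); print('mhead top',s,ce,cv2.minEnclosingCircle(cv2.findContours(m,0,2)[0][0]))
E
```

```text
tab w1 [344, 101, 24, 26, 473] [353.96 114.64] ((355.5, 113.5), (25.0, 23.0), 90.0)
catch w2 [315, 134, 25, 26, 512] [327.27 148.61] ((327.0, 146.5), (25.0, 24.0), 90.0)
catch w2b [314, 133, 27, 27, 544] [327.44 148.26] ((327.0, 146.0), (26.0, 26.0), 90.0)
strip [217, 160, 15, 63, 677] [224.19 191.98] ((223.98446655273438, 191.23622131347656), (61.89301300048828, 12.272902488708496), 86.633544921875)
[[0.4056, -0.1511, 0.024], [0.4237, -0.1522, 0.024], [0.4149, -0.2505, 0.024], [0.3958, -0.2494, 0.024]]
[[0.4124, -0.1412, 0.069], [0.4287, -0.1422, 0.069], [0.4208, -0.2314, 0.069], [0.4034, -0.2304, 0.069]]
tab [0.5773 0.0419 0.104 ]
tabfar [0.5773 0.0419 0.104 ]
catch [ 0.5595 -0.1406  0.078 ]
[[170 168 142 167 134 114 115 114 107  87  89  89  92 106 109 113 115 114
  114 114 116 116]
 [170 168 140 165 135 115 116 113 109  89  90  89  94 109 113 114 112 114
  113 113 117 116]
 [169 165 125 115  95 108 116 114 107  85  89  90  95 109 113 114 103  75
   87 111 116 116]
 [171 159  93  47  70  87 114 116 106  85  88  91  97 109 113 112  81  31
   39  68 110 116]
 [171 158  89  43  68  75
[... 1742 characters left out ...]
 39  45  39  39  38  99 161 165]
 [105  93  47  14   9  19  31  36  30  30  30  33  32  32 109 168 165]
 [103  93  40  13  13  25  41  42  43  41  42  43  37  43 108 160 166]
 [106  92  37  14  13  23  26  22  29  23  24  23  22  34 126 172 165]
 [104  91  35  21  22  31  45  42  42  40  43  42  43  56 131 168 165]
 [104  89  36  35  38  30  24  24  33  48  47  52  70 123 171 173 166]
 [105  99  78  49  52  54  52  50  71  94  94 118 150 167 175 172 165]
 [104 107 108  80  85  88  79  87  97 100 100 130 161 170 174 171 165]
 [101 107 107  82  90  97  83  92 100  99 100 134 163 170 175 172 166]]
mhead top [125, 222, 29, 23, 525] [138.76 233.41] ((138.9107208251953, 233.0), 14.230623245239258)
```

```bash
python3 - <<'E'
from h import *
W1,W2=load('w1'),load('w2')
tab=onz(W1,358.7,117.2,.104);cat=onz(W2,327.3,149.3,.078);print(tab.round(4),cat.round(4))
d=cat-tab;L=np.hypot(*d[:2]);print('L',L,'yaw',np.degrees(np.arctan2(d[1],d[0])))
u=d[:2]/L;print('u',u,'origin',tab[:2]-.1*u,cat[:2]-.284*u)
g=W2['color'].astype(int); print(g.max(2)[154:228:3,214:236])
E
```

```text
[0.5798 0.0407 0.104 ] [ 0.5589 -0.1416  0.078 ]
L 0.18352387806350798 yaw -96.54217740818144
u [-0.11393459 -0.99348825] origin [0.59124014 0.14005269] [0.59129438 0.14052571]
[[133 161 169 167 165 167 169 174 173 173 170 171 173 175 174 171 168 165
  165 164 163 164]
 [137 158 169 168 167 167 168 172 173 174 172 171 172 174 174 172 169 167
  166 166 165 165]
 [129 137 162 170 167 159 147 146 166 173 173 172 169 162 147 150 164 169
  165 165 164 165]
 [145 137 159 168 158 132 103 122 161 175 174 171 159 131 104 123 159 169
  166 164 166 165]
 [152 128 130 145 136 118 109 122 146 160 159 152 133  95  77 117 161 170
  168 166 167 165]
 [160 142 123 132 138 137 136 135 135 135 136 134 124  91  69 107 151 168
  169 167 166 166]
 [163 151 122 115 128 136 138 139 138 140 143 142 130  97  63  80 127 161
  171 170 167 166]
 [167 157 134 115 125 133 134 134 135 135 136 134 127  97  69  79 126 163
  172 171 166 165]
 [167 163 149 124 118 126 129 130 130 131 132 136 131 113  82  77 124 163
  174 171 167 166]
 [168 165 156 136 120 124 127 127 127 128 127 130 132 122  90  69 104 146
  169 172 17
[... 702 characters left out ...]
2 131 127 125 116  89  65  84
  131 168 179 179]
 [168 169 171 171 169 158 141 128 127 128 129 129 130 130 121 101  72  80
  127 166 179 181]
 [168 169 169 172 171 162 144 132 132 134 134 134 132 133 132 117  88  81
  128 164 178 180]
 [169 168 169 171 169 165 149 136 130 132 135 135 132 132 134 123  94  88
  118 147 169 181]
 [168 168 166 166 167 167 162 147 136 132 134 135 136 134 131 122  97 106
  136 161 173 178]
 [169 168 166 166 165 167 162 153 143 141 140 143 144 142 140 127 108 109
  131 158 171 178]
 [169 169 168 166 165 167 167 166 162 150 121 111 114 116 116 114 111 113
  131 156 164 171]
 [170 169 168 167 167 168 167 167 164 153 125 104 109 114 116 114 111 111
  127 148 161 166]]
```

```bash
cat >> h.py <<'E'
def delta(p,tilt=0,yawdeg=83.46):
    """tool-axis shift (cm) and turn from current measured pose to target TCP p; tool x horizontal heading yaw, tilt deg about tool y"""
    from scipy.spatial.transform import Rotation as Ro
    o=robot.get_obs(); R=Ro.from_quat(o['tool_rot'])
    a=np.radians(yawdeg); B=Ro.from_matrix(np.array([[np.cos(a),np.sin(a),0],[np.sin(a),-np.cos(a),0],[0,0,-1]]).T)*Ro.from_rotvec([0,np.radians(tilt),0])
    print('d',(R.inv().apply(np.asarray(p)-o['position'])*100).round(2),'turn',(R.inv()*B).as_rotvec().round(4),'toolz',B.as_matrix()[:,2].round(3))
O=np.array([.5913,.1403]);U=np.array([-.1139,-.9935])
def st(x,z,y=0): return np.array([*(O+U*x+y*np.array([-U[1],U[0]])),z+.024])
E
python3 - <<'E'
from h import *
W2=load('w2');S=load('scene0');T=load('top0')
a=onz(W2,221.3,166,.069);b=onz(W2,225.5,222,.069);print(a,b,np.linalg.norm(a-b),(a+b)/2,'yaw',np.degrees(np.arctan2(*(a-b)[[1,0]])))
for z in(.060,.069,.078): print(z,proj(S,[*((a+b)/2)[:2],z])*800/512)
# height by stereo W2 with top view strip centroid
h=cv2.cvtColor(T['color'],cv2.COLOR_RGB2HSV); m=((h[...,1]<70)&(h[...,2]>60))[245:265,295:340]
v,u=np.nonzero(m);print('top strip',u.mean()+295,v.mean()+245,len(u),tri([ray(T,u.mean()+295,v.mean()+245),ray(W2,223.4,194)]))
print(tri([ray(T,243.1,197.2),ray(W1:=load('w1'),358.7,117.2)]),tri([ray(T,302.5,206.6),ray(W2,327.3,149.3)]))
print('to tab hover');delta(st(.1,.11),tilt=20); delta(st(.1,.11),tilt=-20)
E
```

```text
[ 0.41821558 -0.14922455  0.069     ] [ 0.41170275 -0.2306097   0.069     ] 0.0816453305481788 [ 0.41495916 -0.18991712  0.069     ] yaw 85.42466949305302
0.06 [357.55646538 289.21160192]
0.069 [357.45076829 285.57204123]
0.078 [357.34425554 281.90439386]
top strip 317.8965517241379 254.16379310344828 116 (array([ 0.4158807 , -0.18862524,  0.07082826]), [np.float64(0.0006970066677801828), np.float64(0.0006970066677800103)])
(array([0.58089731, 0.04018854, 0.10032177]), [np.float64(1.4897183116790045e-05), np.float64(1.4897183116944896e-05)]) (array([ 0.55784218, -0.13982151,  0.08514201]), [np.float64(0.00030302647466494084), np.float64(0.0003030264746650218)])
to tab hover
d [18.11  9.01 21.35] turn [ 0.0014  0.3489 -0.0069] toolz [ 0.039  0.34  -0.94 ]
d [18.11  9.01 21.35] turn [-0.0011 -0.3493 -0.0069] toolz [-0.039 -0.34  -0.94 ]
```

Call:
play_rows:
  gripper: [-0.2,-0.2,-0.2,-0.2,-0.2,-0.2,-0.2,-0.2,-0.2,-0.2,-0.2,-0.2]
  delta_pos:
    - [5,2.5,2]
    - [10,5,4]
    - [15,7.5,6]
    - [18.1,9,10]
    - [18.1,9,14]
    - [18.1,9,17]
    - [18.1,9,20]
    - [18.1,9,21.3]
    - [18.1,9,21.3]
    - [18.1,9,21.3]
    - [18.1,9,21.3]
    - [18.1,9,21.3]
  turn:
    - [0,0.1,0]
    - [0,0.2,0]
    - [0,0.3,-0.003]
    - [0,0.349,-0.007]
    - [0,0.349,-0.007]
    - [0,0.349,-0.007]
    - [0,0.349,-0.007]
    - [0,0.349,-0.007]
    - [0,0.349,-0.007]
    - [0,0.349,-0.007]
    - [0,0.349,-0.007]
    - [0,0.349,-0.007]

```text
time: 4.5
position: [0.5805, 0.0392, 0.1351]
tool_rot: [0.735, 0.655, 0.131, -0.114]
ft_force: [0.0, 0.2, 0.3]
grip_width: 0.0521
grip_force: 0.0
```

```bash
python3 - <<'E'
from h import *
shot('wrist','w3');shot('scene','s3')
a=cv2.imread('pics/w3.png');b=cv2.imread('pics/s3.png')[120:300,170:410]
cv2.imwrite('pics/c3.png',np.hstack([cv2.resize(a,(400,300)),cv2.resize(b,(400,300))]))
o=robot.get_obs();print(o['position'],o['q'].round(3),st(.1,.11))
delta(st(.1,.051),tilt=20)
E
```

```text
[0.58031187 0.03918522 0.13478272] [-0.309  0.599  1.664  0.414  0.987 -0.442] [0.57991 0.04095 0.134  ]
d [-1.88 -0.07  5.68] turn [ 0.0027  0.0003 -0.0012] toolz [ 0.039  0.34  -0.94 ]
```

View pics/c3.png

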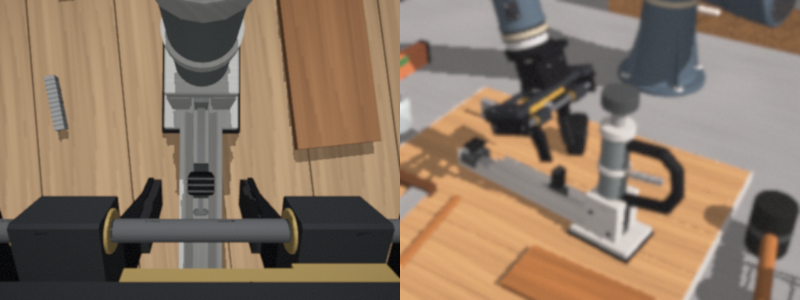

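The fingers straddle the tab centrally (tab at (201,182) in the left half). The tilted gripper stands clear of the barrel in the right half.

Call:
play_rows:
  gripper: [-0.2,-0.2,-0.2,1,1,1,1,1]
  delta_pos:
    - [-0.7,0,2]
    - [-1.4,0,4.2]
    - [-1.9,0,5.7]
    - [-1.9,0,5.7]
    - [-1.9,0,5.7]
    - [-1.9,0,5.7]
    - [-1.9,0,5.7]
    - [-1.9,0,5.7]
  turn:
    - [0,0,0]
    - [0,0,0]
    - [0,0,0]
    - [0,0,0]
    - [0,0,0]
    - [0,0,0]
    - [0,0,0]
    - [0,0,0]
  squeeze: 45

```text
time: 5.6
position: [0.5811, 0.0408, 0.0749]
tool_rot: [0.736, 0.655, 0.131, -0.114]
ft_force: [0.7, -0.2, 2.1]
grip_width: 0.0213
grip_force: 45.0
```

Call:
play_rows:
  gripper: [1,1,1,1,1,1,1,1,1,1,1,1]
  delta_pos:
    - [-1.4,0,-0.5]
    - [-2.8,0,-1.0]
    - [-4.2,0,-1.53]
    - [-5.6,0,-2.04]
    - [-7,0,-2.55]
    - [-8.4,0,-3.06]
    - [-9.8,0,-3.57]
    - [-11.0,0,-4.0]
    - [-12,0,-4.37]
    - [-12.8,0,-4.66]
    - [-13.1,0,-4.77]
    - [-13.1,0,-4.77]
  turn:
    - [0,0,0]
    - [0,0,0]
    - [0,0,0]
    - [0,0,0]
    - [0,0,0]
    - [0,0,0]
    - [0,0,0]
    - [0,0,0]
    - [0,0,0]
    - [0,0,0]
    - [0,0,0]
    - [0,0,0]

```text
time: 7.1
position: [0.5645, -0.0951, 0.0748]
tool_rot: [0.736, 0.654, 0.132, -0.117]
ft_force: [3.5, 7.1, 0.3]
grip_width: 0.0218
grip_force: 45.0
```

Call:
play_rows:
  gripper: [1,1,1,1]
  delta_pos:
    - [-0.3,0,-0.11]
    - [-0.4,0,-0.15]
    - [0.5,0,0.18]
    - [0.7,0,0.25]
  turn:
    - [0,0,0]
    - [0,0,0]
    - [0,0,0]
    - [0,0,0]

```text
time: 7.6
position: [0.5654, -0.0876, 0.0748]
tool_rot: [0.735, 0.655, 0.131, -0.116]
ft_force: [0.9, 3.0, 3.2]
grip_width: 0.0218
grip_force: 45.0
```

Call:
play_rows:
  gripper: [-0.2,-0.2,-0.2,-0.2,-0.2,-0.2,-0.2]
  delta_pos:
    - [0,0,0]
    - [0,0,0]
    - [0,0,0]
    - [1.2,0,-3.3]
    - [2.7,0,-7.5]
    - [4.1,0,-11.3]
    - [4.1,0,-11.3]
  turn:
    - [0,0,0]
    - [0,0,0]
    - [0,0,0]
    - [0,0,0]
    - [0,0,0]
    - [0,0,0]
    - [0,0,0]

```text
time: 8.48
position: [0.5668, -0.0916, 0.1977]
tool_rot: [0.735, 0.655, 0.131, -0.111]
ft_force: [1.3, 0.2, -0.7]
grip_width: 0.0519
grip_force: 0.0
```

```bash
python3 - <<'E'
from h import *
c=shot('scene','s4');t=shot('top','t4');w=shot('wrist','w4')
b=c['color'][180:280,190:323,::-1]
cv2.imwrite('pics/c4.png',np.hstack([cv2.resize(w['color'][:,:,::-1],(400,300)),cv2.resize(b,(400,300))]))
for x in(.1,.229): print(x,proj(c,st(x,.064)).round(1))
Y=85.42
a=np.radians(Y)
for z in (.069+.06,.069-.014): 
    print(z); delta([.415,-.190,z],tilt=20,yawdeg=Y)
E
```

```text
0.1 [265.4 226.1]
0.229 [229.  209.3]
0.129
d [-13.16 -13.65   2.1 ] turn [ 0.0119 -0.0003 -0.0343] toolz [ 0.027  0.341 -0.94 ]
0.05500000000000001
d [-15.69 -13.64   9.05] turn [ 0.0119 -0.0003 -0.0343] toolz [ 0.027  0.341 -0.94 ]
```

View pics/c4.png

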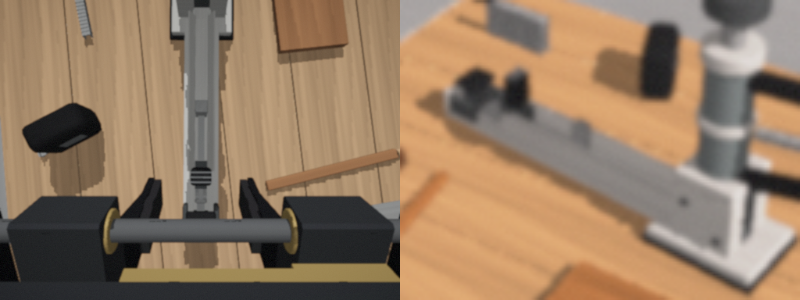

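The right half shows the tab at (515,90), right beside the catch, so the follower is held. On to the strip.

Call:
play_rows:
  gripper: [-0.2,-0.2,-0.2,-0.2,-0.2,-0.2,-0.2,-0.2,-0.2,-0.2]
  delta_pos:
    - [-4,-4,0]
    - [-8,-8,0.5]
    - [-11,-11,1]
    - [-13.2,-13.6,2.1]
    - [-13.2,-13.6,2.1]
    - [-13.2,-13.6,2.1]
    - [-13.2,-13.6,2.1]
    - [-13.2,-13.6,2.1]
    - [-13.2,-13.6,2.1]
    - [-13.2,-13.6,2.1]
  turn:
    - [0,0,0]
    - [0,0,-0.01]
    - [0,0,-0.02]
    - [0.012,0,-0.034]
    - [0.012,0,-0.034]
    - [0.012,0,-0.034]
    - [0.012,0,-0.034]
    - [0.012,0,-0.034]
    - [0.012,0,-0.034]
    - [0.012,0,-0.034]

```text
time: 9.88
position: [0.4165, -0.1904, 0.1296]
tool_rot: [0.723, 0.668, 0.128, -0.117]
ft_force: [0.2, 0.2, -0.3]
grip_width: 0.0522
grip_force: 0.0
```

```bash
python3 - <<'E'
from h import *
w=shot('wrist','w5');cv2.imwrite('pics/w5b.png',cv2.resize(w['color'][:,:,::-1],(800,600)))
print(robot.get_obs()['position'],robot.get_obs()['q'].round(3))
R=[proj(w,[.415+s*.04*np.cos(np.radians(85.4)),-.19+s*.04*np.sin(np.radians(85.4)),.069])*800/512 for s in(-1,1)];print(R)
delta([.415,-.190,.054],tilt=20,yawdeg=85.42)
E
```

```text
[ 0.41647328 -0.19048015  0.1295732 ] [-0.848  0.54   1.839  0.292  1.029 -0.954]
[array([397.61282756, 453.1370392 ]), array([397.79555871, 277.03677259])]
d [-2.55 -0.16  7.11] turn [0.0016 0.0003 0.0008] toolz [ 0.027  0.341 -0.94 ]
```

View pics/w5b.png

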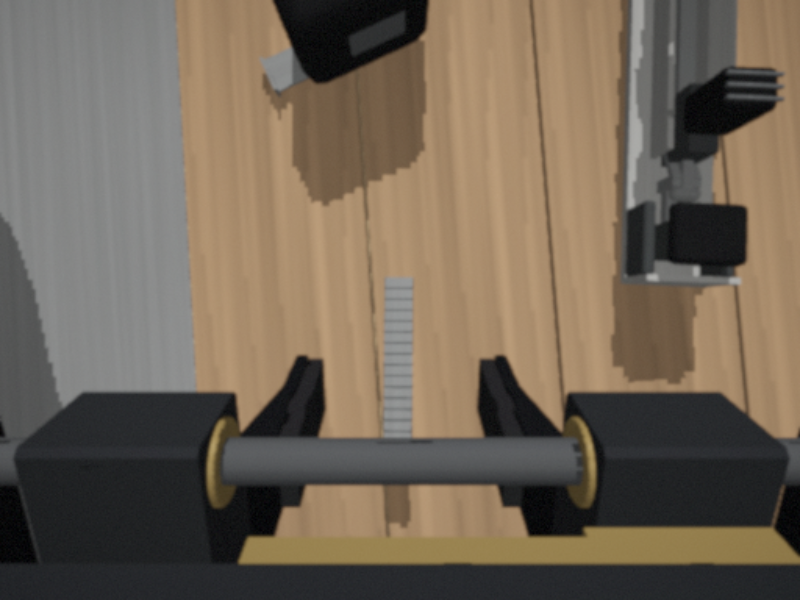

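The strip sits centred between the fingers at column 398, with its far end at row 277, just as predicted. I'll lower and grip.

Call:
play_rows:
  gripper: [-0.2,-0.2,-0.2,-0.2,1,1,1,1,1,1]
  delta_pos:
    - [-0.9,-0.1,2.5]
    - [-1.8,-0.16,5]
    - [-2.5,-0.16,7]
    - [-2.55,-0.16,7.1]
    - [-2.55,-0.16,7.1]
    - [-2.55,-0.16,7.1]
    - [-2.55,-0.16,7.1]
    - [-2.55,-0.16,7.1]
    - [-2.55,-0.16,7.1]
    - [-2.55,-0.16,7.1]
  turn:
    - [0,0,0]
    - [0,0,0]
    - [0,0,0]
    - [0,0,0]
    - [0,0,0]
    - [0,0,0]
    - [0,0,0]
    - [0,0,0]
    - [0,0,0]
    - [0,0,0]
  squeeze: 35

```text
time: 11.18
position: [0.415, -0.1902, 0.0542]
tool_rot: [0.724, 0.668, 0.128, -0.117]
ft_force: [0.7, -0.3, 2.2]
grip_width: 0.0129
grip_force: 35.0
```

```bash
python3 - <<'E'
from h import *
o=robot.get_obs();print(o['position'],o['grip_width'])
delta([.42,-.19,.19],tilt=20,yawdeg=85.42)
delta(st(.09,.11),tilt=20)
delta(st(.09,.0505),tilt=20)
E
```

```text
[ 0.41499488 -0.19024928  0.05423953] 0.012850654962422353
d [  4.7    0.52 -12.74] turn [0.0018 0.0002 0.0005] toolz [ 0.027  0.341 -0.94 ]
d [26.55 14.64  1.2 ] turn [-0.0099  0.0002  0.0326] toolz [ 0.039  0.34  -0.94 ]
d [24.52 14.63  6.79] turn [-0.0099  0.0002  0.0326] toolz [ 0.039  0.34  -0.94 ]
```

Call:
play_rows:
  gripper: [1,1,1,1,1,1,1,1,1,1,1,1]
  delta_pos:
    - [1.5,0,-4]
    - [3.1,0.3,-8.5]
    - [4.7,0.5,-12.7]
    - [10.5,3.7,-10.5]
    - [16,7,-8]
    - [22,10.7,-5.5]
    - [25,13,-4]
    - [27.9,14.6,-2.5]
    - [27.9,14.6,-2.5]
    - [27.9,14.6,-2.5]
    - [27.9,14.6,-2.5]
    - [27.9,14.6,-2.5]
  turn:
    - [0,0,0]
    - [0,0,0]
    - [0,0,0]
    - [0,0,0]
    - [0,0,0.01]
    - [0,0,0.02]
    - [-0.01,0,0.033]
    - [-0.01,0,0.033]
    - [-0.01,0,0.033]
    - [-0.01,0,0.033]
    - [-0.01,0,0.033]
    - [-0.01,0,0.033]

```text
time: 12.68
position: [0.5803, 0.0498, 0.1732]
tool_rot: [0.736, 0.655, 0.129, -0.116]
ft_force: [-0.3, -1.1, -1.2]
grip_width: 0.0125
grip_force: 35.0
```

Call:
play_rows:
  gripper: [1,1,1]
  delta_pos:
    - [0,0,0]
    - [0,0,0]
    - [0,0,0]
  turn:
    - [0,0,0]
    - [0,0,0]
    - [0,0,0]

```text
time: 13.05
position: [0.5805, 0.0509, 0.1732]
tool_rot: [0.735, 0.655, 0.13, -0.116]
ft_force: [0.6, 0.1, -1.5]
grip_width: 0.0128
grip_force: 35.0
```

```bash
python3 - <<'E'
from h import *
w=shot('wrist','w6');cv2.imwrite('pics/w6b.png',cv2.resize(w['color'][60:300,120:400,::-1],(700,600)))
o=robot.get_obs();print(o['position'],o['grip_width'],st(.09,.15))
delta(st(.09,.08),tilt=20); delta(st(.09,.0505),tilt=20)
# where channel edges/strip ends should appear, in crop px
for x,y,z in((.05,0,.034),(.05,.008,.034),(.05,-.008,.034),(.05,.0155,.044),(.05,-.0155,.044)): print((x,y,z),(proj(w,st(x,z,y))-[120,60])*2.5)
t=o['position']; a=np.radians(83.46); d=np.array([np.cos(a),np.sin(a)])
print('strip end top',(proj(w,[*(t[:2]+.04*d),t[2]+.015])-[120,60])*2.5)
E
```

```text
[0.58051755 0.05097568 0.17315711] 0.01233925839909572 [0.581049 0.050885 0.174   ]
d [-2.37  0.06  6.5 ] turn [-0.0001  0.0001 -0.0005] toolz [ 0.039  0.34  -0.94 ]
d [-3.38  0.06  9.27] turn [-0.0001  0.0001 -0.0005] toolz [ 0.039  0.34  -0.94 ]
(0.05, 0, 0.034) [343.4686927  304.39921527]
(0.05, 0.008, 0.034) [366.24222609 304.38977675]
(0.05, -0.008, 0.034) [320.6949026  304.40865391]
(0.05, 0.0155, 0.044) [389.21510809 302.79954547]
(0.05, -0.0155, 0.044) [297.89872389 302.83735597]
strip end top [342.72836575 268.91332625]
```

View pics/w6b.png

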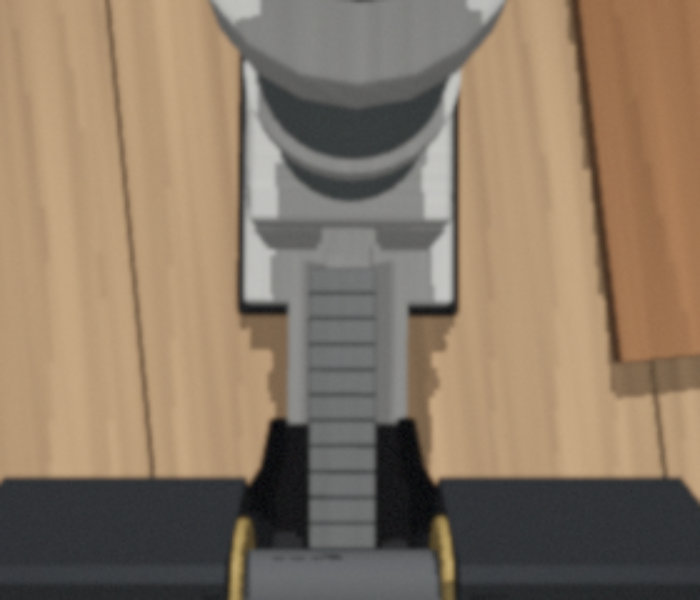

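The strip (columns 308–377, centre 342.5) sits about 2 mm left of the channel centre (lips 303–393, centre 348). That agrees with where the tab settled when I gripped it, so I'll refine the stapler axis.

```bash
cat >> h.py <<'E'
O=np.array([.5932,.1401]);U=np.array([-.1214,-.9926])
E
python3 - <<'E'
from h import *
w=load('w6')
for y in(-.0155,0,.0155): print((proj(w,st(.05,.044,y))-[120,60])*2.5)
for y in(-.03,.03): print('nose',(proj(w,st(.028,.084,y))-[120,60])*2.5)
for z in(.08,.0505): delta(st(.09,z),tilt=20,yawdeg=83.03)
E
```

```text
[302.41606221 302.4331098 ]
[348.07229721 302.75861673]
[393.7288715  303.08412609]
nose [247.42955279 219.52235199]
nose [452.04519721 220.97978873]
d [-2.37  0.18  6.5 ] turn [-0.0027  0.0001  0.0065] toolz [ 0.042  0.339 -0.94 ]
d [-3.37  0.18  9.27] turn [-0.0027  0.0001  0.0065] toolz [ 0.042  0.339 -0.94 ]
```

The refined axis matches the picture: lips predicted at 302–394, seen at 303–393. I'll lower now.

Call:
play_rows:
  gripper: [1,1,1,1,1,1,1,1,1,1]
  delta_pos:
    - [-0.8,0.1,2.2]
    - [-1.6,0.18,4.4]
    - [-2.3,0.18,6.4]
    - [-2.4,0.18,6.5]
    - [-2.7,0.18,7.3]
    - [-3.0,0.18,8.2]
    - [-3.25,0.18,8.9]
    - [-3.37,0.18,9.27]
    - [-3.37,0.18,9.27]
    - [-3.37,0.18,9.27]
  turn:
    - [0,0,0.003]
    - [-0.003,0,0.0065]
    - [-0.003,0,0.0065]
    - [-0.003,0,0.0065]
    - [-0.003,0,0.0065]
    - [-0.003,0,0.0065]
    - [-0.003,0,0.0065]
    - [-0.003,0,0.0065]
    - [-0.003,0,0.0065]
    - [-0.003,0,0.0065]

```text
time: 14.35
position: [0.5825, 0.0508, 0.0747]
tool_rot: [0.737, 0.653, 0.13, -0.115]
ft_force: [-0.2, -0.1, -1.8]
grip_width: 0.0125
grip_force: 35.0
```

```bash
python3 - <<'E'
from h import *
w=shot('wrist','w7');s=shot('scene','s7')
cv2.imwrite('pics/c7.png',np.hstack([cv2.resize(w['color'][60:300,120:400,::-1],(400,343)),cv2.resize(s['color'][180:280,230:346,::-1],(400,343))]))
o=robot.get_obs();print(o['position'],o['grip_width'],o['ft_force'],st(.09,.0505))
E
```

```text
[0.58253078 0.05079946 0.07477551] 0.012413170397619836 [-0.4028139  -0.44452384 -0.61586855] [0.582274 0.050766 0.0745  ]
```

View pics/c7.png

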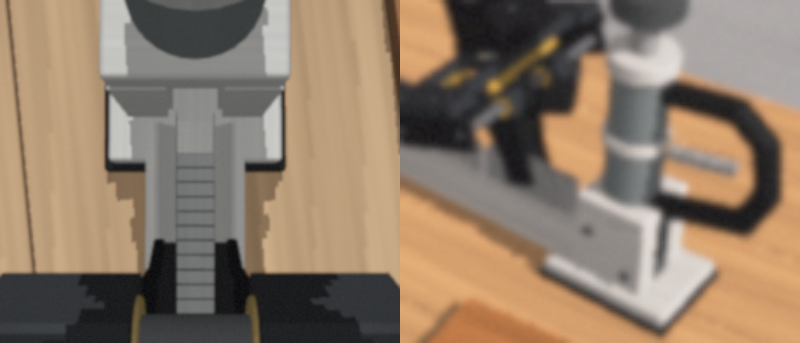

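The strip is down in the channel, centred (196 of 148–244) and touching nothing. I'll lower 2 mm, release and rise.

Call:
play_rows:
  gripper: [1,1,-0.3,-0.3,-0.3,-0.3,-0.3,-0.3,-0.3]
  delta_pos:
    - [-0.07,0,0.19]
    - [-0.07,0,0.19]
    - [-0.07,0,0.19]
    - [-0.07,0,0.19]
    - [-0.07,0,0.19]
    - [1,0,-2.8]
    - [2.2,0,-6.1]
    - [3.4,0,-9.4]
    - [3.4,0,-9.4]
  turn:
    - [0,0,0]
    - [0,0,0]
    - [0,0,0]
    - [0,0,0]
    - [0,0,0]
    - [0,0,0]
    - [0,0,0]
    - [0,0,0]
    - [0,0,0]

```text
time: 15.58
position: [0.5842, 0.0502, 0.1773]
tool_rot: [0.737, 0.653, 0.132, -0.112]
ft_force: [-0.4, -0.2, 0.0]
grip_width: 0.0559
grip_force: 0.0
```

```bash
python3 - <<'E'
from h import *
w=shot('wrist','w8');s=shot('scene','s8')
o=robot.get_obs();print(o['position'],o['grip_width'],o['ft_force'])
f=lambda x,y,z:proj(w,st(x,z,y)).round(1)
print('exp strip inner end',f(.05,-.0065,.061),f(.05,.0065,.061),'outer',f(.13,0,.061))
h=w['color'].max(2).astype(int)
u0,v0=f(.09,0,.061).astype(int)
print('row',v0,h[v0,u0-24:u0+24:1]); print('col',h[int(f(.04,0,.061)[1])-10:int(f(.14,0,.061)[1])+12:2,u0])
delta(st(.284,.115),tilt=0,yawdeg=83.03);delta(st(.284,.059),tilt=0,yawdeg=83.03);delta(st(.284,.115),tilt=20,yawdeg=83.03)
E
```

```text
[0.58190959 0.05071185 0.17433763] 0.05674859099676255 [ 0.00552858  0.17532192 -0.76209848]
exp strip inner end [245.6 179.8] [261.7 179.8] outer [253.6 279.4]
row 229 [122 125 131 133 135 132 126 123 115 109 109 108 109 109 106  99  91  90
  90  92  91  92  95  93  93  93  92  94  92  92  92  93  99 108 108 109
 109 109 109 107 110 116 122 129 134 135 135 131]
col [130 130 130 134 134 135 135 133 134 134 133 120 110 110  93 106 110  97
 103 112  96 103 111 101 105 111 101 102 110 104  98 109 105  93 110 107
  93 108 108  94 110 108  95 105 109  97 105 109 101 101 109 100 102 108
 102  98 109 105  93 108 110 105  90  96 104 103 103 103 101  99  96  92
  88  82]
d [-19.43   0.03  -3.3 ] turn [ 2.000e-04 -3.487e-01  3.000e-04] toolz [ 0.  0. -1.]
d [-21.34   0.03   1.96] turn [ 2.000e-04 -3.487e-01  3.000e-04] toolz [ 0.  0. -1.]
d [-19.43   0.03  -3.3 ] turn [0.0001 0.0003 0.0003] toolz [ 0.042  0.339 -0.94 ]
```

The strip is seated: its texture runs over rows 180–280, as expected at z 61. Now I'll press the catch with shut fingers.

Call:
play_rows:
  gripper: [1,1,1,1,1,1,1,1,1,1,1,1]
  delta_pos:
    - [-5,0,-3.3]
    - [-10,0,-3.3]
    - [-15,0,-3.3]
    - [-19.4,0,-3.3]
    - [-19.4,0,-3.3]
    - [-19.4,0,-3.3]
    - [-20.2,0,-1]
    - [-21.2,0,1.6]
    - [-21.34,0,1.96]
    - [-21.5,0,2.4]
    - [-21.65,0,2.8]
    - [-21.8,0,3.2]
  turn:
    - [0,-0.08,0]
    - [0,-0.17,0]
    - [0,-0.26,0]
    - [0,-0.349,0]
    - [0,-0.349,0]
    - [0,-0.349,0]
    - [0,-0.349,0]
    - [0,-0.349,0]
    - [0,-0.349,0]
    - [0,-0.349,0]
    - [0,-0.349,0]
    - [0,-0.349,0]

```text
time: 17.18
position: [0.5594, -0.1417, 0.0709]
tool_rot: [0.749, 0.663, 0.001, 0.001]
ft_force: [-0.6, 2.0, 4.5]
grip_width: 0.0007
grip_force: 2.6
```

Call:
play_rows:
  gripper: [1,1,1,1]
  delta_pos:
    - [0,0,0]
    - [0,0,0.05]
    - [0,0,0.05]
    - [0,0,0.05]
  turn:
    - [0,0,0]
    - [0,0,0]
    - [0,0,0]
    - [0,0,0]

```text
time: 17.68
position: [0.5594, -0.1417, 0.0702]
tool_rot: [0.749, 0.663, 0.001, 0.001]
ft_force: [-0.3, 1.1, 4.8]
grip_width: 0.0001
grip_force: 2.6
```

Call:
play_rows:
  gripper: [1,1,1,1,1]
  delta_pos:
    - [0,0,-2]
    - [0,0,-7]
    - [0,0,-13]
    - [0,0,-15]
    - [0,0,-15]
  turn:
    - [0,0,0]
    - [0,0,0]
    - [0,0,0]
    - [0,0,0]
    - [0,0,0]

```text
time: 18.3
position: [0.5598, -0.1426, 0.2213]
tool_rot: [0.749, 0.663, 0.001, 0.003]
ft_force: [1.0, 0.0, -0.4]
grip_width: 0.0004
grip_force: 0.0
```

```bash
python3 - <<'E'
from h import *
w=shot('wrist','w9');s=shot('scene','s9');t=shot('top','t9')
for n,c in(('w',w),('s',s),('t',t)):
    n_,l,stt,ce=cv2.connectedComponentsWithStats((c['color'].max(2)<50).astype(np.uint8))
    for x in(.1,.18,.229):
        p=proj(c,st(x,.075)); i=min((np.hypot(*(ce[k]-p)),k) for k in range(1,n_) if stt[k,4]>10)[1]; print(n,x,p.round(1),ce[i].round(1),stt[i,4])
# strip inner end: brightness along channel in wrist
p=[proj(w,st(x,.061)) for x in np.arange(.0,.11,.004)]; print([int(w['color'].max(2)[int(q[1]),int(q[0])]) if 0<=q[1]<384 else -1 for q in p])
# mallet in wrist/top/scene
for n,c,u,v in(('t',t,138,233),('s',s,392,248)):
    n_,l,stt,ce=cv2.connectedComponentsWithStats((c['color'].max(2)<75).astype(np.uint8)); i=l[v,u]; print(n,stt[i],ce[i])
    h=cv2.cvtColor(c['color'],cv2.COLOR_RGB2HSV); m=((h[...,0]<15)&(h[...,1]>100)&(h[...,2]>60)).astype(np.uint8)
    n_,l,stt,ce=cv2.connectedComponentsWithStats(m)
    for k in range(1,n_):
        if stt[k,4]>100: print('  ',stt[k],ce[k].round(1),cv2.minAreaRect(cv2.findContours((l==k).astype(np.uint8),0,2)[0][0]))
print(robot.get_obs()['position'],robot.get_obs()['q'].round(2))
E
```

```text
w 0.1 [254.4 -70.3] [254.1  39.7] 125
w 0.18 [254.6  51.1] [254.1  54.2] 120
w 0.229 [254.7 114.8] [273.  150.9] 21
s 0.1 [265.2 223.1] [241.5 217.2] 59
s 0.18 [242.1 212.3] [241.5 217.2] 59
s 0.229 [228.8 206.2] [214.2 206.9] 31
t 0.1 [242.9 197.2] [269.2 201.2] 53
t 0.18 [269.3 201. ] [269.2 201.2] 53
t 0.229 [285.5 203.4] [269.2 201.2] 53
[-1, -1, -1, -1, -1, -1, -1, -1, -1, -1, -1, -1, -1, -1, -1, -1, -1, -1, -1, -1, -1, -1, -1, -1, -1, -1, -1, -1]
t [125 222  28  23 513] [138.75048733 233.28654971]
   [   0    0   63   54 1580] [30.4 23.6] ((31.0, 26.5), (53.0, 62.0), 90.0)
   [  64    0  193   59 3439] [188.7  38.2] ((160.0, 29.0), (58.0, 192.0), 90.0)
   [225  69 200  28 925] [329.5  91.4] ((325.1300048828125, 91.30438232421875), (26.521047592163086, 198.9993133544922), 84.75286102294922)
   [383 105  32  30 606] [397.7 119.9] ((398.0000305175781, 120.00004577636719), (21.21320343017578, 32.52690887451172), 45.0)
   [285 122  14  58 344] [290.6 152.1] ((290.521728515625, 150.64572143554688), (57.70394515991211, 7.618099689483643), 81.52884674072266)
   [ 415  124   18  189 249
[... 1845 characters left out ...]
1030] [348.1 236.7] ((337.76995849609375, 233.40640258789062), (69.52696228027344, 44.497257232666016), 17.744672775268555)
   [307 211  27  30 327] [321.  227.3] ((320.3252258300781, 225.62168884277344), (26.408044815063477, 28.204057693481445), 3.814074993133545)
   [   0  238  202  146 9684] [ 96.5 313.9] ((90.07938385009766, 314.809326171875), (224.3578338623047, 63.743743896484375), 29.119863510131836)
   [379 259  19  74 707] [387.5 295.6] ((387.4279479980469, 295.55548095703125), (11.643321990966797, 73.42272186279297), 7.386044025421143)
   [  0 357  16  27 171] [  4.8 374. ] ((7.5, 370.0), (15.0, 26.0), 0.0)
[ 0.55761002 -0.14147988  0.21775547] [-0.44  0.47  1.56 -0.    1.11 -0.32]
```

Tab blobs in all three views sit at x 180, so the follower has run up to 0.080 with the strip. Next is the mallet.

```bash
python3 - <<'E'
from h import *
t=load('t9')
# handle end points in top at z .061 via rect long axis; head by top disc
r=((134.198,187.98),(66.667,7.96),84.289); a=np.radians(r[2]); d=np.array([np.cos(a),np.sin(a)])
for s in(-1,1):
    print(onz(t,*(np.array(r[0])+s*33.3*d),.061).round(4))
A=onz(t,*(np.array(r[0])-33.3*d),.061);B=onz(t,*(np.array(r[0])+33.3*d),.061)
y=np.degrees(np.arctan2(*(A-B)[[1,0]]));print('yaw',y)
print('head', onz(t,138.75,233.3,.085))
H=A-(A-B)/np.linalg.norm(A-B)*.251;H[2]=0;print('head from end',H)
delta([H[0]+.065,H[1]+.011,.25],yawdeg=y+180)
E
```

```text
[0.7103 0.3957 0.061 ]
[0.504  0.3635 0.061 ]
yaw 8.859072532640834
head [0.46634907 0.35125131 0.085     ]
head from end [0.46226339 0.35699611 0.        ]
d [50.2  -9.21 -3.16] turn [-1.2000e-03 -3.1000e-03 -1.8472e+00] toolz [ 0.  0. -1.]
```

Call:
play_rows:
  gripper: [1,0.5,-0.2,-0.5,-0.5,-0.5,-0.5,-0.5,-0.5,-0.5,-0.5,-0.5]
  delta_pos:
    - [0,-1,-6]
    - [1,-2,-12]
    - [4,-3,-16]
    - [9,-4,-17]
    - [14.5,-5,-17]
    - [20,-6,-17]
    - [25.5,-7,-17]
    - [31,-8,-17]
    - [36.5,-9,-17]
    - [42,-9.2,-14]
    - [46,-9.2,-9]
    - [50,-9.2,-4]
  turn:
    - [0,0,0]
    - [0,0,-0.18]
    - [0,0,-0.36]
    - [0,0,-0.54]
    - [0,0,-0.72]
    - [0,0,-0.9]
    - [0,0,-1.08]
    - [0,0,-1.26]
    - [0,0,-1.44]
    - [0,0,-1.62]
    - [0,0,-1.8]
    - [0,0,-1.847]

```text
time: 19.95
position: [0.5271, 0.3649, 0.2583]
tool_rot: [-0.079, 0.997, -0.001, -0.001]
ft_force: [0.6, -1.3, 0.1]
grip_width: 0.0651
grip_force: 0.0
```

Call:
play_rows:
  gripper: [-0.5,-0.5,-0.5]
  delta_pos:
    - [0,0,0]
    - [0,0,0]
    - [0,0,0]
  turn:
    - [0,0,0]
    - [0,0,0]
    - [0,0,0]

```text
time: 20.32
position: [0.5289, 0.3629, 0.2636]
tool_rot: [-0.076, 0.997, 0.0, 0.002]
ft_force: [0.0, 0.2, 0.9]
grip_width: 0.0651
grip_force: 0.0
```

```bash
python3 - <<'E'
from h import *
w=shot('wrist','w10');o=robot.get_obs();print(o['position'],o['tool_rot'].round(3))
c=w;g=c['color'].max(2)
P=proj(c,[.464,.354,.092]);print('pred head',P)
n_,l,stt,ce=cv2.connectedComponentsWithStats((g<60).astype(np.uint8));
for k in range(1,n_):
    if stt[k,4]>150: print('dark',stt[k],ce[k].round(1))
h=cv2.cvtColor(c['color'],cv2.COLOR_RGB2HSV); m=((h[...,0]<15)&(h[...,1]>100)&(h[...,2]>50)).astype(np.uint8)
n_,l,stt,ce=cv2.connectedComponentsWithStats(m)
for k in range(1,n_):
    if stt[k,4]>100: print('wood',stt[k],ce[k].round(1),cv2.minAreaRect(cv2.findContours((l==k).astype(np.uint8),0,2)[0][0]))
E
```

```text
[0.52887674 0.36292952 0.26381528] [-0.076  0.997  0.     0.002]
pred head [257.7836072   99.53200473]
dark [ 231   67   67   69 3654] [263.7 100.7]
dark [    0   133   512   251 28845] [146.7 326.8]
dark [ 121  228   91   58 1968] [172.1 262. ]
dark [ 281  228  112   57 2081] [339.7 262. ]
dark [  335   251   177    93 10682] [441.5 298.3]
wood [ 255  136   18  145 2407] [263.2 205. ] ((263.5, 208.0), (144.0, 17.0), 90.0)
wood [  4 237  86  17 801] [ 41.3 246.1] ((46.35366439819336, 247.8170623779297), (84.59056091308594, 15.46041488647461), 6.34019136428833)
wood [129 253  28  27 450] [139.  264.2] ((140.739990234375, 267.3199768066406), (27.29432487487793, 25.597267150878906), 8.130102157592773)
```

```bash
python3 - <<'E'
from h import *
c=load('w10');t=load('t9')
h=cv2.cvtColor(c['color'],cv2.COLOR_RGB2HSV); m=((h[...,0]<15)&(h[...,1]>100)&(h[...,2]>50)).astype(np.uint8)
pts=[]
for v in(150,165,180,195,210):
    u=np.nonzero(m[v,240:285])[0]+240; pts.append(onz(c,u.mean(),v,.061)); print(v,u.min(),u.max(),pts[-1].round(4))
pts=np.array(pts);k=np.polyfit(pts[:,0],pts[:,1],1);y=np.degrees(np.arctan(k[0]));print('yaw',y)
hd=onz(c,263.7,101.5,.09);print('head',hd, 'line y at head',np.polyval(k,hd[0]), tri([ray(c,263.7,101),ray(t,138.75,233.3)]))
d=np.array([np.cos(np.radians(y)),np.sin(np.radians(y))])
g=np.array([hd[0],np.polyval(k,hd[0])])+.065*d; print('grip',g)
delta([*g,.10],yawdeg=y+180);delta([*g,.033],yawdeg=y+180)
E
```

```text
150 255 272 [0.5178 0.3688 0.061 ]
165 255 272 [0.5345 0.3715 0.061 ]
180 255 272 [0.5516 0.3743 0.061 ]
195 255 271 [0.5693 0.3765 0.061 ]
210 255 271 [0.5875 0.3795 0.061 ]
yaw 8.586080108553414
head [0.4650656  0.35994152 0.09      ] line y at head 0.36096178105071164 (array([0.46715025, 0.36112658, 0.04798226]), [np.float64(1.7912003120071876e-05), np.float64(1.7912003120008152e-05)])
grip [0.52933713 0.37066596]
d [-0.11  0.75 16.38] turn [0.0006 0.0035 0.0031] toolz [ 0.  0. -1.]
d [-0.08  0.74 23.08] turn [0.0006 0.0035 0.0031] toolz [ 0.  0. -1.]
```

Call:
play_rows:
  gripper: [-0.5,-0.5,-0.5,-0.5,-0.5,-0.5,1,1,1,1,1,1]
  delta_pos:
    - [0,0.5,5]
    - [0,0.75,10]
    - [-0.1,0.75,15]
    - [-0.1,0.75,19]
    - [-0.1,0.75,22]
    - [-0.1,0.75,23.1]
    - [-0.1,0.75,23.1]
    - [-0.1,0.75,23.1]
    - [-0.1,0.75,23.1]
    - [-0.1,0.75,23.1]
    - [-0.1,0.75,23.1]
    - [-0.1,0.75,23.1]
  turn:
    - [0,0,0]
    - [0,0.003,0.003]
    - [0,0.003,0.003]
    - [0,0.003,0.003]
    - [0,0.003,0.003]
    - [0,0.003,0.003]
    - [0,0.003,0.003]
    - [0,0.003,0.003]
    - [0,0.003,0.003]
    - [0,0.003,0.003]
    - [0,0.003,0.003]
    - [0,0.003,0.003]
  squeeze: 60

```text
time: 21.88
position: [0.5279, 0.3711, 0.0312]
tool_rot: [-0.076, 0.997, -0.0, -0.001]
ft_force: [0.2, -0.9, 1.6]
grip_width: 0.0215
grip_force: 60.0
```

Call:
play_rows:
  gripper: [1,1,1,1,1,1]
  delta_pos:
    - [0,0,0]
    - [0,0,0]
    - [0,0,-1]
    - [0,0,-2]
    - [0,0,-3]
    - [0,0,-3]
  turn:
    - [0,0,0]
    - [0,0,0]
    - [0,0,0]
    - [0,0,0]
    - [0,0,0]
    - [0,0,0]

```text
time: 22.62
position: [0.5285, 0.3717, 0.0619]
tool_rot: [-0.076, 0.997, 0.0, -0.0]
ft_force: [0.7, -0.9, -5.5]
grip_width: 0.0212
grip_force: 60.0
```

```bash
python3 - <<'E'
from h import *
from scipy.spatial.transform import Rotation as Ro
w=shot('wrist','w11');o=robot.get_obs();print(o['position'],o['grip_width'],o['ft_force'],o['moment'])
g=w['color'].max(2);n_,l,stt,ce=cv2.connectedComponentsWithStats((g<60).astype(np.uint8));k=l[100,260];print(stt[k],ce[k])
p=o['position'];a=np.radians(8.59)
for z in(.092,0): print('pred head',z,proj(w,[p[0]-.065*np.cos(a),p[1]-.065*np.sin(a),p[2]-.033+z]))
# cap from wrist/top/scene in earlier top view: dark disc near
# target: head axis over cap axis O, bottom clearance .02 above .282
for zb in(.32,.300,.282,.254):
    delta([O[0]+.065*np.cos(a),O[1]+.065*np.sin(a),zb+.033],yawdeg=188.59)
t=load('t9');print('cap pred top',proj(t,[*O,.282]),'pred scene',proj(load('s9'),[*O,.282]))
E
```

```text
[0.52805008 0.37142813 0.06137909] 0.021612386585359054 [ 0.04525771  0.81326459 -5.72857688] [ 0.07223407 -0.19323005  0.01664305]
[     0      0    512    362 154170] [259.19587468 166.60742038]
pred head 0.092 [256.65914762 145.20733609]
pred head 0 [256.58052044 114.9273269 ]
d [ -9.4  -23.85 -29.18] turn [ 0.0003 -0.0016  0.0017] toolz [ 0.  0. -1.]
d [ -9.4  -23.85 -27.18] turn [ 0.0003 -0.0016  0.0017] toolz [ 0.  0. -1.]
d [ -9.4  -23.86 -25.38] turn [ 0.0003 -0.0016  0.0017] toolz [ 0.  0. -1.]
d [ -9.41 -23.86 -22.58] turn [ 0.0003 -0.0016  0.0017] toolz [ 0.  0. -1.]
cap pred top [202.60611971 183.99407596] pred scene [302.67812489 175.06234685]
```

Call:
play_rows:
  gripper: [1,1,1,1,1,1,1,1,1,1,1,1]
  delta_pos:
    - [0,0,-4]
    - [0,0,-9]
    - [0,0,-14]
    - [0,0,-19]
    - [0,0,-24]
    - [-1,-2,-29.2]
    - [-3,-7,-29.2]
    - [-5,-12,-29.2]
    - [-7,-17,-29.2]
    - [-8.5,-21,-29.2]
    - [-9.4,-23.8,-29.2]
    - [-9.4,-23.8,-29.2]
  turn:
    - [0,0,0]
    - [0,0,0]
    - [0,0,0]
    - [0,0,0]
    - [0,0,0]
    - [0,0,0]
    - [0,0,0]
    - [0,0,0]
    - [0,0,0]
    - [0,0,0]
    - [0,0,0]
    - [0,0,0]

```text
time: 24.18
position: [0.6579, 0.1475, 0.3511]
tool_rot: [-0.074, 0.997, -0.0, -0.002]
ft_force: [-0.8, 0.2, -5.2]
grip_width: 0.0215
grip_force: 60.0
```

Call:
play_rows:
  gripper: [1,1,1]
  delta_pos:
    - [0,0,0]
    - [0,0,0]
    - [0,0,0]
  turn:
    - [0,0,0]
    - [0,0,0]
    - [0,0,0]

```text
time: 24.55
position: [0.6569, 0.1514, 0.3527]
tool_rot: [-0.076, 0.997, -0.0, -0.001]
ft_force: [0.4, -0.3, -6.2]
grip_width: 0.0212
grip_force: 60.0
```

```bash
python3 - <<'E'
from h import *
w=shot('wrist','w12');s=shot('scene','s12');o=robot.get_obs();print(o['position'],o['grip_width'],o['ft_force'],o['moment'])
b=s['color'][80:260,230:410,::-1];cv2.imwrite('pics/c12.png',cv2.resize(b,(600,600)))
a=np.radians(8.59)
delta([O[0]+.065*np.cos(a),O[1]+.065*np.sin(a),.351],yawdeg=188.59)
f=lambda z:((proj(s,[*O,z])-[230,80])*600/180).round(0)
p=o['position'];print('cap top',f(.282),'mallet bottom pred',((proj(s,[p[0]-.065*np.cos(a),p[1]-.065*np.sin(a),p[2]-.031])-[230,80])*600/180).round(0))
E
```

```text
[0.65711901 0.15106787 0.35272812] 0.02177438798728526 [ 0.24798177  0.26691757 -5.05024905] [ 0.05637402 -0.22347256 -0.01740687]
d [-0.02 -0.13  0.17] turn [-0.0001 -0.0026  0.0027] toolz [ 0.  0. -1.]
cap top [242. 317.] mallet bottom pred [249. 265.]
```

View pics/c12.png

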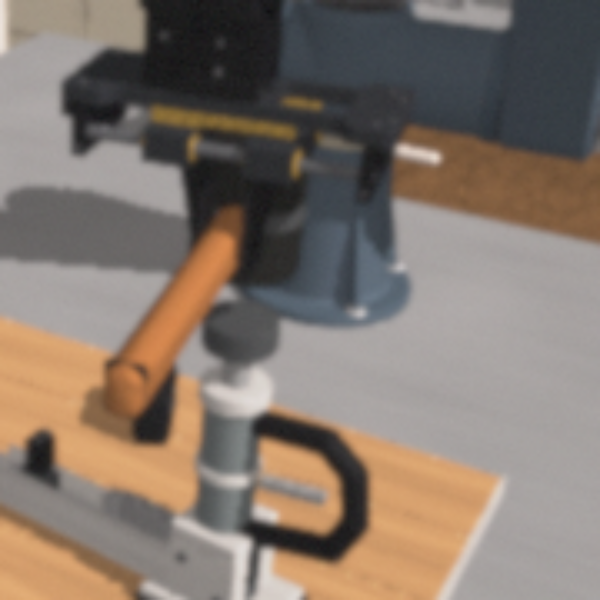

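The cap is at (241,317) in the crop. The mallet head is above it, with its bottom at about row 285 and right edge at 305, roughly 5 mm off toward the robot. I'll correct that and drive down.

Call:
play_rows:
  gripper: [1,1,1,1,1,1,1]
  delta_pos:
    - [-0.4,-0.25,0]
    - [-0.4,-0.25,0]
    - [-0.4,-0.25,2.5]
    - [-0.4,-0.25,5]
    - [-0.4,-0.25,6.5]
    - [-0.4,-0.25,6.9]
    - [-0.4,-0.25,6.9]
  turn:
    - [0,0,0]
    - [0,0,0]
    - [0,0,0]
    - [0,0,0]
    - [0,0,0]
    - [0,0,0]
    - [0,0,0]

```text
time: 25.52
position: [0.6625, 0.1484, 0.2859]
tool_rot: [-0.076, 0.997, -0.0, 0.0]
ft_force: [0.5, -0.4, 4.9]
grip_width: 0.0215
grip_force: 60.0
```

```bash
python3 - <<'E'
from h import *
s=shot('scene','s13');o=robot.get_obs();print(o['position'],o['grip_width'],o['ft_force'],o['moment'])
# white collar/cap gap: find lower edge of dark cap along stapler axis column
for nm in('s12','s13'):
    c=load(nm); print(nm,[(z,int(c['color'].max(2)[tuple(np.round(proj(c,[*O,z])).astype(int)[::-1])])) for z in np.round(np.arange(.2,.30,.004),3)])
E
```

```text
[0.66248243 0.14839086 0.28611173] 0.021520489937168343 [0.15332061 0.00691874 5.58830686] [0.04028077 0.21985623 0.01406646]
s12 [(np.float64(0.2), 138), (np.float64(0.204), 189), (np.float64(0.208), 192), (np.float64(0.212), 202), (np.float64(0.216), 217), (np.float64(0.22), 217), (np.float64(0.224), 185), (np.float64(0.228), 165), (np.float64(0.232), 157), (np.float64(0.236), 146), (np.float64(0.24), 134), (np.float64(0.244), 102), (np.float64(0.248), 87), (np.float64(0.252), 74), (np.float64(0.256), 74), (np.float64(0.26), 74), (np.float64(0.264), 76), (np.float64(0.268), 83), (np.float64(0.272), 84), (np.float64(0.276), 84), (np.float64(0.28), 84), (np.float64(0.284), 84), (np.float64(0.288), 83), (np.float64(0.292), 83), (np.float64(0.296), 86)]
s13 [(np.float64(0.2), 136), (np.float64(0.204), 188), (np.float64(0.208), 193), (np.float64(0.212), 197), (np.float64(0.216), 157), (np.float64(0.22), 109), (np.float64(0.224), 71), (np.float64(0.228), 67), (np.float64(0.232), 60), (np.float64(0.236), 46), (np.float64(0.24), 42), (np.float64(0.244), 39), (np.float64(0.248), 39), (np.float64(0.252), 38), (np.float64(0.256), 35), (np.float64(0.26), 27), (np.float64(0.264), 30), (np.float64(0.268), 22), (np.float64(0.272), 30), (np.float64(0.276), 26), (np.float64(0.28), 33), (np.float64(0.284), 28), (np.float64(0.288), 31), (np.float64(0.292), 30), (np.float64(0.296), 32)]
```

Call:
play_rows:
  gripper: [1,1,1,1]
  delta_pos:
    - [0,0,0.3]
    - [0,0,0.5]
    - [0,0,0.5]
    - [0,0,0.5]
  turn:
    - [0,0,0]
    - [0,0,0]
    - [0,0,0]
    - [0,0,0]

```text
time: 26.08
position: [0.6634, 0.1484, 0.284]
tool_rot: [-0.076, 0.997, -0.0, 0.002]
ft_force: [0.4, 0.1, 11.7]
grip_width: 0.0215
grip_force: 60.0
```

Call:
play_rows:
  gripper: [1,1,1]
  delta_pos:
    - [0,0,0.3]
    - [0,0,0.5]
    - [0,0,0.5]
  turn:
    - [0,0,0]
    - [0,0,0]
    - [0,0,0]

```text
time: 26.45
position: [0.6661, 0.1487, 0.2809]
tool_rot: [-0.076, 0.997, -0.0, 0.006]
ft_force: [2.1, 0.8, 14.4]
grip_width: 0.0217
grip_force: 60.0
```

```bash
python3 - <<'E'
from h import *
s=shot('scene','s14');o=robot.get_obs();print(o['position'],o['ft_force'],o['moment'])
for nm in('s12','s13','s14'):
    c=load(nm); v=[np.mean([int(c['color'].max(2)[tuple(np.round(proj(c,[*O,z])+[k,0]).astype(int)[::-1])]) for k in(-1,0,1)]) for z in np.arange(.2,.27,.001)]
    i=[j for j in range(len(v)) if v[j]>150][-1]; j=next(k for k in range(i,len(v)) if v[k]<100); print(nm,.2+.001*i,.2+.001*j)
E
```

```text
[0.66607978 0.1486711  0.28089629] [ 3.41109067  0.92285779 14.69686645] [0.11253938 0.12540124 0.00364491]
s12 0.234 0.247
s13 0.21800000000000003 0.221
s14 0.21800000000000003 0.221
```

The cap hasn't moved between the last two pushes and net force is about 20 N, so it is on its stop. I'll lift off and check the mallet's tilt in the grip.

Call:
play_rows:
  gripper: [1,1,1,1,1,1,1,1]
  delta_pos:
    - [0,0,-2]
    - [0,0,-4]
    - [0,0,-6]
    - [0,0,-8]
    - [0,0,-9]
    - [0,0,-9]
    - [0,0,-9]
    - [0,0,-9]
  turn:
    - [0,0,0]
    - [0,0,0]
    - [0,0,0]
    - [0,0,0]
    - [0,0,0]
    - [0,0,0]
    - [0,0,0]
    - [0,0,0]

```text
time: 27.5
position: [0.6613, 0.1484, 0.3623]
tool_rot: [-0.076, 0.997, -0.0, -0.003]
ft_force: [0.9, -0.2, -5.7]
grip_width: 0.0214
grip_force: 60.0
```

```bash
python3 - <<'E'
from h import *
s=shot('scene','s15');o=robot.get_obs();print(o['position'],o['ft_force'],o['moment'])
c=s; v=[np.mean([int(c['color'].max(2)[tuple(np.round(proj(c,[*O,z])+[k,0]).astype(int)[::-1])]) for k in(-1,0,1)]) for z in np.arange(.2,.27,.001)]
i=[j for j in range(len(v)) if v[j]>150][-1]; j=next(k for k in range(i,len(v)) if v[k]<100); print('cap',.2+.001*i,.2+.001*j)
for nm,P in(('s12',np.array([.6571,.1511,.3527])),('s15',o['position'])):
    c=load(nm);a=np.radians(8.59);d=np.array([np.cos(a),np.sin(a)])
    h=cv2.cvtColor(c['color'],cv2.COLOR_RGB2HSV); m=((h[...,0]<15)&(h[...,1]>130)&(h[...,2]>50)).astype(np.uint8)
    n_,l,stt,ce=cv2.connectedComponentsWithStats(m)
    e=np.array([*(P[:2]+.1*d),P[2]+.015]);q=proj(c,e)
    k=l[int(q[1])-3:int(q[1])+4,int(q[0])-3:int(q[0])+4].max(); f=np.array([*(P[:2]+.186*d),P[2]+.015]); print(nm,stt[k],ce[k],cv2.minAreaRect(cv2.findContours((l==k).astype(np.uint8),0,2)[0][0]),'pred end',proj(c,f),'1cm lower',proj(c,f-[0,0,.01]))
for z in(.12,.031): delta([.528,.371,z],yawdeg=188.59)
E
```

```text
[0.66140919 0.14837731 0.3624656 ] [-0.52543161  0.45211935 -5.43992669] [ 0.08096804 -0.29890842 -0.02311965]
cap 0.234 0.247
s12 [261 142  42  64 902] [281.64412417 175.16075388] ((282.5878601074219, 173.05712890625), (16.056194305419922, 72.14807891845703), 33.023868560791016) pred end [265.52804736 198.94030902] 1cm lower [265.36345892 204.04507393]
s15 [257 137  44  72 980] [278.93877551 174.78877551] ((280.0702819824219, 172.04183959960938), (16.44931983947754, 79.58688354492188), 30.762720108032227) pred end [262.90610163 194.6121164 ] 1cm lower [262.76242735 199.81533609]
d [ 9.71 24.02 24.29] turn [ 0.0001 -0.0047  0.0016] toolz [ 0.  0. -1.]
d [ 9.67 24.02 33.19] turn [ 0.0001 -0.0047  0.0016] toolz [ 0.  0. -1.]
```

The cap is back up and the mallet has pitched about 4° in the grip. I'll carry it back to its spot with that pitch compensated.

Call:
play_rows:
  gripper: [1,1,1,1,1,1,1,1,1,1,1,1]
  delta_pos:
    - [1.5,4,0]
    - [3.5,9,0]
    - [5.5,14,0]
    - [7.5,19,1]
    - [9.2,23,4]
    - [9.7,24,8]
    - [9.7,24,13]
    - [9.7,24,18]
    - [9.7,24,23]
    - [9.7,24,27]
    - [9.7,24,30.5]
    - [9.7,24,31.5]
  turn:
    - [0,-0.02,0]
    - [0,-0.04,0]
    - [0,-0.06,0]
    - [0,-0.077,0]
    - [0,-0.077,0]
    - [0,-0.077,0]
    - [0,-0.077,0]
    - [0,-0.077,0]
    - [0,-0.077,0]
    - [0,-0.077,0]
    - [0,-0.077,0]
    - [0,-0.077,0]

```text
time: 29.05
position: [0.5272, 0.37, 0.0461]
tool_rot: [-0.076, 0.997, 0.002, 0.034]
ft_force: [-0.1, -0.1, -5.0]
grip_width: 0.0218
grip_force: 60.0
```

Call:
play_rows:
  gripper: [1,1]
  delta_pos:
    - [0,0,0]
    - [0,0,0]
  turn:
    - [0,0,0]
    - [0,0,0]

```text
time: 29.3
position: [0.5303, 0.3716, 0.0507]
tool_rot: [-0.076, 0.996, 0.003, 0.039]
ft_force: [-0.1, -0.1, -5.2]
grip_width: 0.0216
grip_force: 60.0
```

Call:
play_rows:
  gripper: [1,1,1,1]
  delta_pos:
    - [0,0,0.7]
    - [0,0,1.3]
    - [0,0,1.6]
    - [0,0,1.6]
  turn:
    - [0,0,0]
    - [0,0,0]
    - [0,0,0]
    - [0,0,0]

```text
time: 29.8
position: [0.5297, 0.3709, 0.0325]
tool_rot: [-0.076, 0.996, 0.003, 0.037]
ft_force: [0.5, 0.4, -5.8]
grip_width: 0.0214
grip_force: 60.0
```

Call:
play_rows:
  gripper: [1,1,1]
  delta_pos:
    - [0,0,0.2]
    - [0,0,0.3]
    - [0,0,0.3]
  turn:
    - [0,0,0]
    - [0,0,0]
    - [0,0,0]

```text
time: 30.18
position: [0.5306, 0.3712, 0.0307]
tool_rot: [-0.076, 0.996, 0.003, 0.037]
ft_force: [-1.2, -0.3, 1.2]
grip_width: 0.0215
grip_force: 60.0
```

Contact at about the expected height. I'll release and rise.

Call:
play_rows:
  gripper: [-0.3,-0.3,-0.3,-0.3,-0.3,-0.3,-0.3,-0.3,-0.3,-0.3,-0.3]
  delta_pos:
    - [0,0,0]
    - [0,0,0]
    - [0,0,0]
    - [0,0,0]
    - [0,0,-2]
    - [0,0,-5]
    - [0,0,-10]
    - [0,0,-15]
    - [0,0,-20]
    - [0,0,-22]
    - [0,0,-22]
  turn:
    - [0,0,0]
    - [0,0,0]
    - [0,0,0]
    - [0,0,0]
    - [0,0,0]
    - [0,0,0]
    - [0,0,0]
    - [0,0,0]
    - [0,0,0]
    - [0,0,0]
    - [0,0,0]

```text
time: 31.55
position: [0.5149, 0.3692, 0.2529]
tool_rot: [-0.076, 0.996, 0.004, 0.04]
ft_force: [0.6, 0.9, -0.4]
grip_width: 0.0564
grip_force: 0.0
```

```bash
python3 - <<'E'
from h import *
s=shot('scene','s16');t=shot('top','t16');o=robot.get_obs();print(o['position'],o['ft_force'],o['grip_width'])
c=s; v=[np.mean([int(c['color'].max(2)[tuple(np.round(proj(c,[*O,z])+[k,0]).astype(int)[::-1])]) for k in(-1,0,1)]) for z in np.arange(.2,.27,.001)]
i=[j for j in range(len(v)) if v[j]>150][-1]; j=next(k for k in range(i,len(v)) if v[k]<100); print('cap',.2+.001*i,.2+.001*j)
for nm in('s9','s16','t9','t16'):
    c=load(nm);g=c['color'].max(2)
    n_,l,stt,ce=cv2.connectedComponentsWithStats((g<75).astype(np.uint8));uv=(392,248) if nm[0]=='s' else(138,233);k=l[uv[1],uv[0]];print(nm,'head',stt[k],ce[k].round(1))
    h=cv2.cvtColor(c['color'],cv2.COLOR_RGB2HSV); m=((h[...,0]<15)&(h[...,1]>100)&(h[...,2]>60)).astype(np.uint8)
    n_,l,stt,ce=cv2.connectedComponentsWithStats(m);uv=(387,295) if nm[0]=='s' else(134,188);k=l[uv[1],uv[0]];print('  handle',stt[k],ce[k].round(1))
    n_,l,stt,ce=cv2.connectedComponentsWithStats((g<50).astype(np.uint8));p=proj(c,st(.18,.075));i=min((np.hypot(*(ce[k]-p)),k) for k in range(1,n_) if stt[k,4]>10)[1];print('  tab',p.round(1),ce[i].round(1))
d=cv2.absdiff(load('t9')['color'],t['color']).max(2)>40; n_,l,stt,ce=cv2.connectedComponentsWithStats(d.astype(np.uint8)); print([(stt[k].tolist()) for k in range(1,n_) if stt[k,4]>30])
E
```

```text
[0.51344614 0.36836078 0.24923176] [-0.92231078  0.25482328  0.10672514] 0.05652741326420289
cap 0.234 0.244
s9 head [376 235  33  38 749] [391.6 251. ]
  handle [379 259  19  74 707] [387.5 295.6]
  tab [242.1 212.3] [241.5 217.2]
s16 head [377 235  32  39 757] [391.8 251.3]
  handle [379 260  19  73 704] [387.4 296. ]
  tab [242.1 212.3] [241.6 217. ]
t9 head [125 222  28  23 513] [138.8 233.3]
  handle [128 155  14  67 491] [134.3 189.9]
  tab [269.3 201. ] [269.2 201.2]
t16 head [  36  179  117  205 7360] [101.  267.6]
  handle [128 154  11  40 279] [132.8 175.1]
  tab [269.3 201. ] [269.2 201.2]
[[144, 157, 361, 227, 35484], [31, 183, 114, 201, 11871], [374, 191, 57, 62, 1544], [439, 209, 73, 130, 6464], [43, 333, 10, 27, 139]]
```

```bash
python3 -c "
from rig import robot
print(robot.hand_in())"
```

```text
the job is handed in; nothing more can be done
None
```

The job is handed in: the strip is loaded with the follower run up behind it, the cap was driven to its stop and has sprung back, and the mallet is standing on its head where it started, after about 32 of the 72 seconds.

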